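Half-close the sharps container lid and hold it

ROBOT

A 6-joint arm with a two-finger parallel gripper is mounted at the origin on the work surface. World frame = base frame: x ahead of the robot, y to its left, z up, the work surface at z = 0. Lengths are in m, angles in degrees, forces in N, time in s.
With the tool pointing down it reaches from about 0.325 to 0.75 m from the base axis. Payload 7.6 kg.
Tool frame: the origin (TCP) lies midway between the tips of the shut fingers; the grasp point (between the pads) lies r.grasp_offset behind it (r.grasp_offset is the distance from the TCP to the grasp point, in m); y points along the fingers, z is the direction in which the jaws open and shut, and the axes are right-handed (so a half turn about y gives the same grasp; the last joint's range is limited). The gripper opens to 85 mm and grips with 20 to 120 N. Pads are 22 mm wide; open, the fingers measure 114 mm over their backs; the gripper's body (76 mm by 85 mm) begins 54 mm behind the grasp point. The pads swing forward as they close: fully open they stand 13 mm farther back than shut.
Start: joints at [67.878, 2.991, 80.254, -0, 96.75, -4.028], TCP at [0.163, 0.499, 0.231] pointing down, gripper open.
Joint ranges: [-166.34, 166.34], [-52.06, 124.39], [6.96, 135.62], [-60.46, 240.46], [14.63, 156.25], [-167.68, 167.68]. Speed limits (degrees/s): [147.25, 147.25, 172.46, 180, 180, 180].

INTERFACE

Orientations are given as a 3x3 rotation matrix whose columns are the frame's x, y, z axes.
In Python, from cell import r, eyes, workorder gives the robot as it stands.
- The arm moves only by the tool jog_arm, never from a script. Its argument "series" is a list that holds one entry, the list of rows, each a list of 6 numbers: the shift along the world's x, y, z normalised to -1 to 1, where 1 is 0.25 m, then the turn, a rotation vector about the world's x, y, z normalised to -1 to 1, where 1 is 30 degrees. In form: [[[dx, dy, dz, wx, wy, wz], ...]]. A call has 1 to 5 rows; each row shifts and turns the pose as measured when the row begins; what a row does not reach is not made up. A row lasts 1/12 s, in which the tool goes at most 41.7 mm and 7.16 degrees, less where a joint would pass 70% of its speed; a pose out of reach is approached as far as the arm can. A call with a number of a shift or a turn outside -1 to 1 is refused whole. A call with a gripper value outside its range is refused whole. "grip" is the opening, from 0 (shut) to 1 (fully open), set as the call begins (left out, the last holds). The fingers move at their own pace and stop on an object; "force" is the grip in N (left out, the last holds). Time passes only in rows, so rows that do not move let the fingers close. It gives the time, the measured TCP pose, the force and the opening at its end, in the units of the state.
- r.get_obs(): the state, without advancing time (a new reading comes with each control period).
- eyes.capture(name): name is "scene" or "side" or "wrist"; returns the picture (384x512x3 uint8, red, green, blue); there is no depth.
- eyes.camera_params(name): a dict with "fx", "fy", "cx", "cy" (pixels), "origin" and "attitude" of the camera in the world; the wrist camera has in their place "hand_eye" (4x4, takes a point from camera to tool coordinates, whose origin is the TCP and whose axes are the tool frame's). Camera axes: x right, y down, z forward; pixel columns grow to the right and rows downward; lengths in m; the calibration is good to about 2 mm. A picture is of the moment at which its call begins: read the wrist's pose just before it. camera_params takes no time and is no camera call.
- workorder.sign_off(): hands the job in, once; it reports no verdict.
The state is a dict: "time_s": time; "joint_positions": joint angles; "qvel": joint speeds; "effort": joint torques, N m; "tcp_pos": TCP position; "orientation": TCP orientation; "contact_force": force on the tool from outside, world axes, zero at the start; "ft_torque": the same for the moment, N m; "grip_width": finger opening in m.
Only numpy, scipy, OpenCV 4.12 (cv2) and the standard library are available. Lean on these libraries where they do the work, as an engineer would, in place of code of your own. Each camera call takes 0.05 s, during which the arm holds its last target. There are 200 camera calls.

TASK

Lift the white lid off its two-pronged hanger and put it on the yellow sharps container, its two lugs going down through the two notches of the mouth until it lies fully down on the rim. Then twist it clockwise (seen from above) half-way to the lock, 45 degrees, so that the handle points at the single raised mark, never going on towards the lock at a quarter turn. Finish while still gripping the handle and holding the lid there against its return spring, with the dish, carton and dropper bottle left where they are.

Things in the scene. Friction and masses are not known exactly. Their poses are not given: they have to be found in the camera images.
- lid_grip (a point): Centre of the white lid's handle bar, on the lid's axis; z up. T-handle on a disc (104 mm across, 8 mm thick): bar 88 mm long (this frame's y), 12 mm thick (x), 16 mm high; stem below it 12 mm thick, 24 mm wide (y), 34 mm high. The point is 42 mm above the disc's top, 50 mm above its underside. Lid about 130 g, the same after half a turn; at the start it hangs by its bar on the hanger.
- lid: The same lid; origin: centre of the disc's underside, same axes. Under the disc is a round plug, radius 31 mm, 16 mm deep, with two square lugs at its foot right below the ends of the bar (+y and -y): each 16 mm wide (x), 6 mm high, reaching 40 mm from the axis, undersides 16 mm below the disc's underside.
- hanger (a point): Where the lid hangs on the fixed steel hanger: midway between two prongs, level with their upper faces, 130 mm above the table. Prongs: 6 x 6 mm bars along this frame's x, centred 31 mm to either side (y), ending 23 mm away at -x in tips upturned 10 mm. Lift the bar over 10 but under 28 mm (else the disc below meets the prongs), then draw it out along -x by 80 mm or more.
- stand: The hanger's whole stand, fixed: base 170 x 150 x 8 mm, post and prongs. Origin on the table under the place where the lid hangs, axes as the hanger's. At +x of that place are 5 mm high stops on the prongs and, its near face 100 mm away, a post as high as the prongs.
- mouth (a point): Centre of the container's mouth in the plane of its rim, 120 mm above the table; z up. Flange 7 mm thick, hole radius 34 mm, two notches at this frame's +y and -y, each 23 mm wide (x) and out to 43 mm from the axis. The lid enters with its bar along this y (either way round). Fully down, its disc rests on the rim, bar centre 50 mm above this point; turned, the lugs run 3 mm below the flange.
- container: Yellow sharps container, 132 mm across, fixed in its holder; origin: centre of its underside on the table, axes as the mouth's. Raised marks stand on its shoulder beyond the lid's edge, twice round: a broad one at each notch (open), a single thin one 45 degrees clockwise from it (half-way), a pair of thin ones 90 degrees clockwise from it (locked).
- collar (a joint): Turn (rad, clockwise from above) of the sprung ring hidden in the mouth. 0 until the lid has turned 0.10 rad from the notches' middle, then pushed by the lugs: lid's turn less 0.10. Its spring pushes back 0.04 N m at 0, 0.10 at half-way (reading 0.69), and turns the lid back if let go. From about 0.9 the lugs ride up spring pawls, which click behind them at about 1.6: locked for good.
- dish: Bystander: grey kidney dish with two syringes, 200 x 90 x 36 mm, loose; origin at its underside.
- carton: Bystander: white and green carton of syringes, 90 x 130 x 110 mm, loose.
- dropper: Bystander: small white dropper bottle, 36 mm across, 70 mm high, loose; origin at its underside.
Things that resemble listed ones, but are neither listed nor needed, are in the scene too. Of the things that look like the container, the larger one is meant.

How it is judged (in metres and radians):
On the way, in this order (a step that is already met when the one before it is completed fails the run):
1. the lid is in the fingers, off the hanger and clear of it (contact force between the fingers and lid above 1 N and distance between lid_grip and hanger above 0.08 m and contact force between lid and stand below 0.1 N), for 0.1 s.
2. the lid is down on the rim, lugs through the notches, not yet twisted (horizontal distance between lid_grip and mouth below 0.006 m and z of lid_grip in the frame of mouth below 0.054 m and value of joint collar below 0.2 rad), for 0.1 s.
At the end, for the whole second after the job is handed in: Lid on the rim (bar centre within 6 mm of the axis, 46 to 54 mm above the rim, tilt under 0.10 rad), turned clockwise 45 degrees within 12, ring reading 0.40 to 1.0, gripped by the fingers (over 1 N), at rest (under 0.02 m/s); dish, carton and bottle within 30 mm of their starts (horizontal distance between lid_grip and mouth below 0.006 m and z of lid_grip in the frame of mouth between 0.046 and 0.054 m and angle between lid_grip's own z axis and vertical below 0.1 rad and angle between the x axis of lid_grip and the x axis of mouth, either way round between 0.575 and 0.995 rad and value of joint collar between 0.4 and 1 rad and contact force between the fingers and lid above 1 N and linear speed of lid below 0.02 m/s and distance of each of dish, carton, dropper from where it was at the start of the episode below 0.03 m); the arm keeps its last pose, push and grip.
It fails at once if the lid is twisted on towards the lock (ring past 1.10 rad, the lid past about 69 degrees) (value of joint collar above 1.1 rad).
It fails at once if a bystander is displaced by more than 30 mm or knocked over (distance of any of dish, carton, dropper from where it was at the start of the episode above 0.03 m or angle between dropper's own z axis and vertical above 0.7 rad).
It also fails if it takes over 54 s, if anything falls off the work surface, if the arm or the gripper's body presses on something with over 40 N, if the wrist force passes 120 N, or if a joint passes its speed limit or range.

## Working session

There is one attempt and no reset: what is moved stays moved. The work goes in short steps, Python scripts to look and compute and a tool call to move; the robot and the scene stay as the last step left them, time stands still between calls to the robot, and variables do not carry over. Pictures are saved under pics/ and viewed, about 8 in all and at most 12, crops included, and the job is handed in when it is done.

Besides the shell and the picture viewer there is one more tool, called after ">>>" as name([rows], argument=value, ...), one row to a line, values as JSON. jog_arm: Moves the arm, as the interface text tells. Scaled input: -1 to 1 covers 0.25 m each way for a shift and 30 degrees each way for a turn. Its arguments: {"type":"object","properties":{"series":{"type":"array"},"grip":{"type":"number"},"force":{"type":"number"}},"required":["series"]}

```bash
ls; mkdir -p pics
python3 - <<'E'
from cell import r, eyes, workorder
import cv2, numpy as np
o=r.get_obs();print(o, r.grasp_offset)
for n in("scene","side","wrist"):
    print(n,eyes.camera_params(n))
    cv2.imwrite(f"pics/{n}0.png",eyes.capture(n)[:,:,::-1])
a=[cv2.imread(f"pics/{n}0.png") for n in("scene","side")]
cv2.imwrite("pics/both0.png",cv2.resize(np.hstack(a),None,fx=.78,fy=.78))
E
```

```text
pics
{'time_s': 0.0, 'joint_positions': array([ 6.78781401e+01,  3.02684449e+00,  8.03148578e+01, -1.43189246e-03,
        9.67503873e+01, -4.02558420e+00]), 'qvel': array([ 0.03335502, -0.04727213, -0.08984973, -0.03693547, -0.0414356 ,
       -0.09571867]), 'effort': array([ 1.15585997e-03, -3.81666756e+01, -3.60186303e+01,  1.82973099e-05,
        6.15304773e-03,  1.70481783e-06]), 'tcp_pos': array([0.16291823, 0.49874976, 0.23045966]), 'orientation': array([[ 9.50534992e-01, -5.82269815e-04,  3.10616950e-01],
       [-3.10617483e-01, -1.49829366e-03,  9.50533816e-01],
       [-8.80717428e-05, -9.99998708e-01, -1.60504374e-03]]), 'contact_force': array([ 0.46090186, -0.46005353, -0.12395273]), 'ft_torque': array([-0.00698382, -0.00176816,  0.0155799 ]), 'grip_width': 0.08539704698013145} 0.0187
scene {'fx': 466.551570398227, 'fy': 466.551570398227, 'cx': 250.84228910624893, 'cy': 180.5032021321507, 'origin': array([ 1.30836584, -0.17588001,  1.17057525]), 'attitude': array([[ 0.33131959,  0.77774616, -0.53417061],
       [ 0.94337637, -0.28289634,  0.17323592],
       [-0.01638134, -0.56132038, -0.82743645]])}
side {'fx': 473.5172692000189, 'fy': 473.5172692000189, 'cx': 265.8964759381811, 'cy': 187.33487321228117, 'origin': array([ 0.2858987 , -0.76215326,  1.03302205]), 'attitude': array([[ 0.93114418, -0.26117443,  0.2544768 ],
       [-0.36455257, -0.68296615,  0.63297603],
       [ 0.00848189, -0.68216211, -0.73115177]])}
wrist {'fx': 333.82589850883875, 'fy': 333.82589850883875, 'cx': 254.9346715211917, 'cy': 189.4140132162257, 'hand_eye': array([[ 4.64781077e-04,  9.49311032e-01,  3.14337953e-01,
        -8.12176028e-02],
       [ 6.89438402e-04, -3.14338216e-01,  9.49310808e-01,
        -1.40597082e-01],
       [ 9.99999654e-01, -2.24505044e-04, -8.00589936e-04,
        -7.33801287e-04],
       [ 0.00000000e+00,  0.00000000e+00,  0.00000000e+00,
         1.00000000e+00]])}
```

View pics/scene0.png

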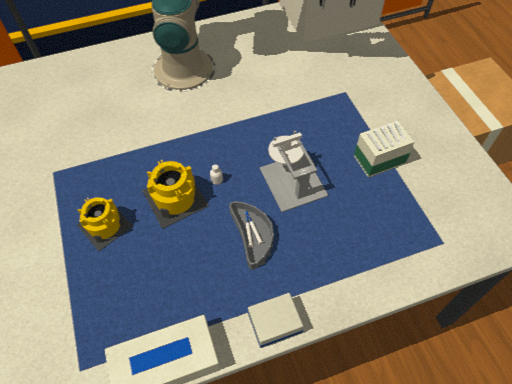

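View pics/side0.png

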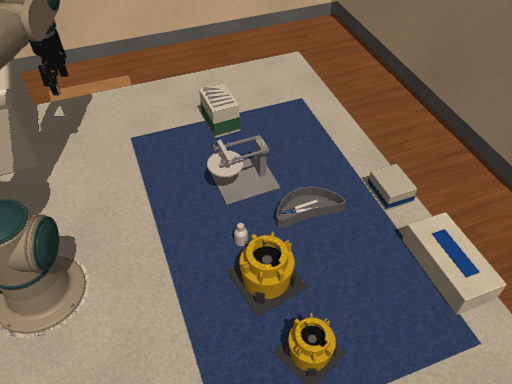

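The scene view shows the larger container at about (172,185), the lid on its hanger at (287,150), dropper at (216,174), dish at (252,235) and carton at (385,148). In the side view the container is at (267,262) and the lid at (226,165). I'll zoom in next.

```bash
cat > h.py <<'E'
import numpy as np, cv2
from cell import r, eyes, workorder
def cam(n):
    p=eyes.camera_params(n)
    if n=="wrist":
        o=r.get_obs();T=np.eye(4);T[:3,:3]=o["orientation"];T[:3,3]=o["tcp_pos"]
        H=T@p["hand_eye"];return p,H[:3,:3],H[:3,3]
    return p,np.array(p["attitude"]),np.array(p["origin"])
def ray(c,uv):
    p,R,o=c;return o,R@np.array([(uv[0]-p["cx"])/p["fx"],(uv[1]-p["cy"])/p["fy"],1])
def onz(c,uv,z):
    o,d=ray(c,uv);return o+d*(z-o[2])/d[2]
def proj(c,X):
    p,R,o=c;q=R.T@(np.asarray(X)-o);return np.array([q[0]/q[2]*p["fx"]+p["cx"],q[1]/q[2]*p["fy"]+p["cy"]])
def two(c1,u1,c2,u2):
    o1,d1=ray(c1,u1);o2,d2=ray(c2,u2)
    s=np.linalg.lstsq(np.c_[d1,-d2],o2-o1,rcond=None)[0]
    a,b=o1+s[0]*d1,o2+s[1]*d2;return (a+b)/2,np.linalg.norm(a-b)
E
python3 - <<'E'
from h import *
A=cv2.imread("pics/scene0.png");B=cv2.imread("pics/side0.png")
cr=lambda I,x,y:cv2.resize(I[y:y+75,x:x+100],(400,300),interpolation=cv2.INTER_CUBIC)
cv2.imwrite("pics/z.png",np.vstack([np.hstack([cr(A,130,145),cr(A,250,130)]),np.hstack([cr(B,215,227),cr(B,195,128)])]))
s,d=cam("scene"),cam("side")
print(onz(s,(172,178),.12),onz(d,(267,255),.12),onz(s,(285,148),.14),onz(d,(226,158),.14))
E
```

```text
[ 0.5484479  -0.15627501  0.12      ] [ 0.52756637 -0.17316987  0.12      ] [0.57204932 0.16612467 0.14      ] [0.53479636 0.15210156 0.14      ]
```

View pics/z.png

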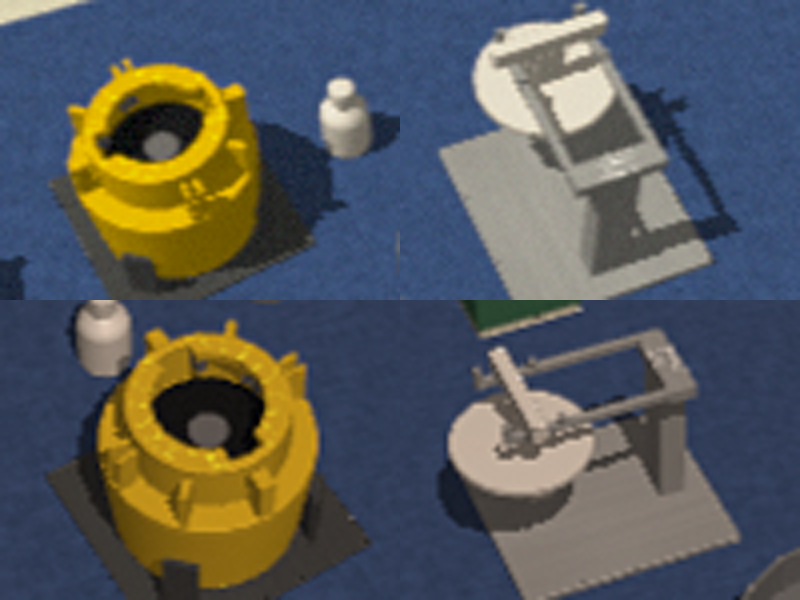

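Run:
```python
from h import *
s,d=cam("scene"),cam("side")
f=lambda x,y,ox,oy,a,b:((x-ox)/4+a,(y-oy)/4+b)
S=lambda x,y:f(x,y,400,0,250,130); D=lambda x,y:f(x,y,400,300,195,128)
print("bar",two(s,S(550,37),d,D(516,395)))
for p in((497,55),(605,17)):print(onz(s,S(*p),.146))
for p in((497,352),(530,437)):print(onz(d,D(*p),.146))
E1=lambda x,y:f(x,y,0,0,130,145);E2=lambda x,y:f(x,y,0,300,215,227)
print("mouth",two(s,E1(153,118),d,E2(207,402)),onz(s,E1(153,118),.12),onz(d,E2(207,402),.12))
c=cam("wrist");print(c[2],c[1])
```

```text
bar (array([0.53959749, 0.1869141 , 0.13195895]), np.float64(0.000707865267512503))
[0.55197519 0.14147697 0.146     ]
[0.54614641 0.22571706 0.146     ]
[0.53698462 0.21884949 0.146     ]
[0.53172991 0.12871392 0.146     ]
mouth (array([ 0.53060999, -0.16336328,  0.11579817]), np.float64(0.0005714743894912885)) [ 0.53348746 -0.16318955  0.12      ] [ 0.529602   -0.16639843  0.12      ]
[0.08557265 0.52351295 0.37129865] [[ 0.31098268  0.90244397  0.29813529]
 [ 0.95041382 -0.29468248 -0.09937706]
 [-0.00182699  0.31425644 -0.94933637]]
```

View pics/wrist0.png

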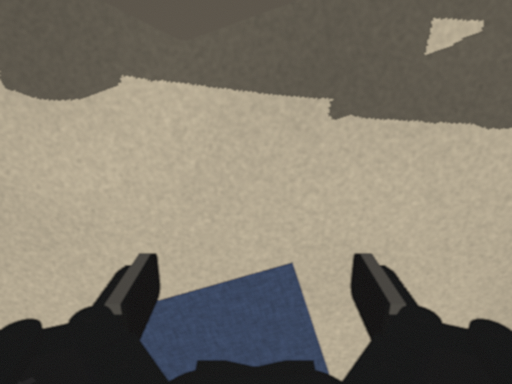

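The wrist view only shows the table and mat corner, with nothing of use yet. I'm moving above the lid.

>>> jog_arm([
  [[0.117,-0.097,0.03,0,0,-0.185],[0.117,-0.097,0.03,0,0,-0.185],[0.117,-0.097,0.03,0,0,-0.185],[0.117,-0.097,0.03,0,0,-0.185],[0.117,-0.097,0.03,0,0,-0.185]],
], grip=1, force=60)

```text
time_s: 0.57
tcp_pos: [0.3072, 0.3751, 0.2649]
orientation: [[0.693, -0.008, 0.721], [-0.721, -0.005, 0.693], [-0.002, -1.0, -0.009]]
contact_force: [1.9, 0.5, 0.1]
grip_width: 0.0853
```

>>> jog_arm([
  [[0.117,-0.097,0.03,0,0,-0.185],[0.117,-0.097,0.03,0,0,-0.185],[0.117,-0.097,0.03,0,0,-0.185],[0.117,-0.097,0.03,0,0,-0.185],[0.117,-0.097,0.03,0,0,-0.185]],
])

```text
time_s: 0.98
tcp_pos: [0.4586, 0.2459, 0.3033]
orientation: [[0.254, -0.011, 0.967], [-0.967, -0.0, 0.254], [-0.002, -1.0, -0.01]]
contact_force: [0.7, 1.2, 1.1]
grip_width: 0.0857
```

>>> jog_arm([
  [[0.117,-0.097,0.0,0,0,-0.185],[0.117,-0.097,0.0,0,0,-0.185],[0.117,-0.097,0.0,0,0,-0.185],[0,0,0,0,0,0]],
])

```text
time_s: 1.32
tcp_pos: [0.5538, 0.1636, 0.303]
orientation: [[-0.06, -0.009, 0.998], [-0.998, 0.001, -0.06], [-0.001, -1.0, -0.009]]
contact_force: [0.4, -0.2, -0.4]
grip_width: 0.0852
```

Run:
```python
from h import *
c=cam("wrist");np.savez("pics/w1.npz",R=c[1],o=c[2])
I=eyes.capture("wrist")[:,:,::-1];cv2.imwrite("pics/w1.png",I)
print(r.get_obs()["joint_positions"])
```

```text
[ 12.88213507  11.6549243   62.69381408   0.27910203 106.17598516
  16.12372951]
```

View pics/w1.png

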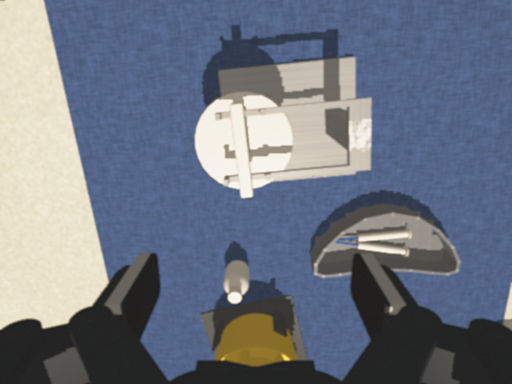

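>>> jog_arm([
  [[0,-0.16,0,0,0,0],[0,-0.16,0,0,0,0],[0,-0.16,0,0,0,0],[0,-0.16,0,0,0,0],[0,-0.16,0,0,0,0]],
])

```text
time_s: 1.78
tcp_pos: [0.5492, -0.0296, 0.3011]
orientation: [[-0.034, -0.014, 0.999], [-0.999, 0.006, -0.034], [-0.005, -1.0, -0.015]]
contact_force: [1.5, 0.3, -0.2]
grip_width: 0.0854
```

>>> jog_arm([
  [[0,-0.16,0,0,0,0],[0,-0.16,0,0,0,0],[0,-0.16,0,0,0,0],[0,0,0,0,0,0]],
])

```text
time_s: 2.12
tcp_pos: [0.5462, -0.1566, 0.3009]
orientation: [[-0.031, -0.015, 0.999], [-1.0, 0.005, -0.03], [-0.005, -1.0, -0.015]]
contact_force: [-0.1, 0.3, -0.0]
grip_width: 0.086
```

Run:
```python
from h import *
print(r.get_obs()["tcp_pos"])
c=cam("wrist");np.savez("pics/w2.npz",R=c[1],o=c[2])
I=eyes.capture("wrist")[:,:,::-1];cv2.imwrite("pics/w2.png",I)
```

```text
[ 0.54622852 -0.15657167  0.30090435]
```

View pics/w2.png

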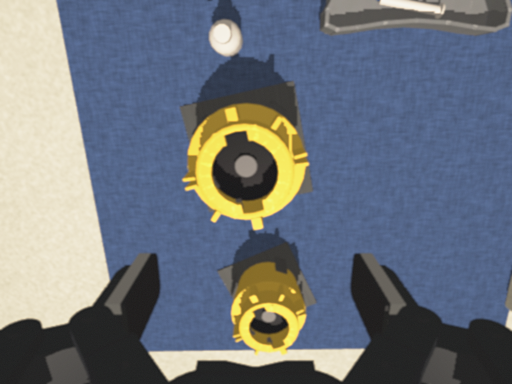

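The w1 view shows the lid bar running from (237,105) to (247,196), with the disc centred near (244,140) and the prongs running right to the post at (360,135). The w2 view shows the mouth centred near (246,170), with notches at (236,139) and (253,207) and broad marks at (232,115) and (257,223). The single mark at (216,216) and the pair at (190,183) fall clockwise of a broad mark, as described. I'll measure these with sub-pixel accuracy now.

```bash
cat > m.py <<'E'
from h import *
from scipy.optimize import least_squares
def load(n):
    z=np.load(f"pics/{n}.npz");return (eyes.camera_params("wrist"),z["R"],z["o"]),cv2.imread(f"pics/{n}.png")
E
python3 - <<'E'
from m import *
c,I=load("w2")
hsv=cv2.cvtColor(I,cv2.COLOR_BGR2HSV)
M=((hsv[...,0]>18)&(hsv[...,0]<35)&(hsv[...,1]>120)&(hsv[...,2]>190)).astype(np.uint8)
M[:,:150]=0;M[235:]=0;M[:,340:]=0
cs,hi=cv2.findContours(M,cv2.RETR_CCOMP,cv2.CHAIN_APPROX_NONE)
k=max((i for i in range(len(cs)) if hi[0][i][3]>=0),key=lambda i:cv2.contourArea(cs[i]))
P=np.array([onz(c,p,.12)[:2] for p in cs[k][:,0].astype(float)])
cen=P.mean(0)
for _ in range(10):
    d=P-cen;rr=np.hypot(*d.T);g=(rr<.0372)&(rr>.025)
    f=least_squares(lambda q:np.hypot(*(P[g]-q[:2]).T)-q[2],[*cen,.034],loss="soft_l1",f_scale=.0007);cen=f.x[:2]
print("hole",f.x,g.sum(),len(P))
d=P-cen;rr=np.hypot(*d.T);a=np.degrees(np.arctan2(d[:,1],d[:,0]))%360
h=[(b,round(1e3*np.median(rr[(a>=b)&(a<b+5)]),1)) for b in range(0,360,5) if ((a>=b)&(a<b+5)).any()]
print(h)
# bar
c,J=load("w1")
g=cv2.cvtColor(J,cv2.COLOR_BGR2GRAY)
for row in (110,130,150,170,190):print(row,g[row,225:262])
cr=lambda I,x,y:cv2.resize(I[y:y+75*4//3,x:x+100],(400,400),interpolation=cv2.INTER_CUBIC)
V=I.copy();cv2.drawContours(V,cs,k,(255,0,0),1)
cv2.imwrite("pics/z2.png",np.hstack([cr(J,195,98),cr(V,196,125)]))
E
```

```text
hole [ 0.53186594 -0.16455086  0.03381503] 158 220
[(0, np.float64(33.6)), (5, np.float64(33.9)), (10, np.float64(33.7)), (15, np.float64(34.0)), (20, np.float64(33.8)), (25, np.float64(33.6)), (30, np.float64(33.7)), (35, np.float64(33.8)), (40, np.float64(33.7)), (45, np.float64(33.4)), (50, np.float64(33.3)), (55, np.float64(33.7)), (60, np.float64(33.9)), (65, np.float64(33.8)), (70, np.float64(34.3)), (75, np.float64(33.7)), (80, np.float64(37.6)), (85, np.float64(42.7)), (90, np.float64(42.7)), (95, np.float64(42.3)), (100, np.float64(42.8)), (105, np.float64(42.6)), (110, np.float64(42.9)), (115, np.float64(39.1)), (120, np.float64(33.7)), (125, np.float64(34.0)), (130, np.float64(33.8)), (135, np.float64(33.9)), (140, np.float64(33.5)), (145, np.float64(33.9)), (150, np.float64(33.7)), (155, np.float64(33.8)), (160, np.float64(34.0)), (165, np.float64(33.7)), (170, np.float64(33.4)), (175, np.float64(33.4)), (180, np.float64(33.6)), (185, np.float64(33.8)), (190, np.float64(33.8)), (195, np.float64(33.7)), (200, np.float64(33.9)), (205, np.float64(33.8)), (210, np.float64(33.
[... 809 characters left out ...]
84 167 174 188 195 197 194 191 190 191 191 193 195 197 190 165 153 173
 192]
130 [241 241 241 241 242 242 239 235 233 239 241 241 241 241 241 241 242 242
 240 230 192 149 169 226 242 243 242 242 242 242 242 242 242 242 242 242
 241]
150 [167 141 141 165 201 212 200 191 187 192 220 238 242 242 242 242 242 242
 242 243 243 236 204 151 129 135 143 144 146 146 145 145 143 142 143 143
 144]
170 [243 243 243 243 243 243 243 243 243 243 243 242 237 236 240 242 243 243
 243 243 243 244 244 238 221 214 235 244 245 244 244 245 245 245 245 245
 245]
190 [100  99  98  96  94  94  96 100 101  99 100 100 101 105 144 211 240 244
 244 243 244 244 244 244 244 243 234 193 134 106 103 105 102 101 100 100
 101]
```

View pics/z2.png

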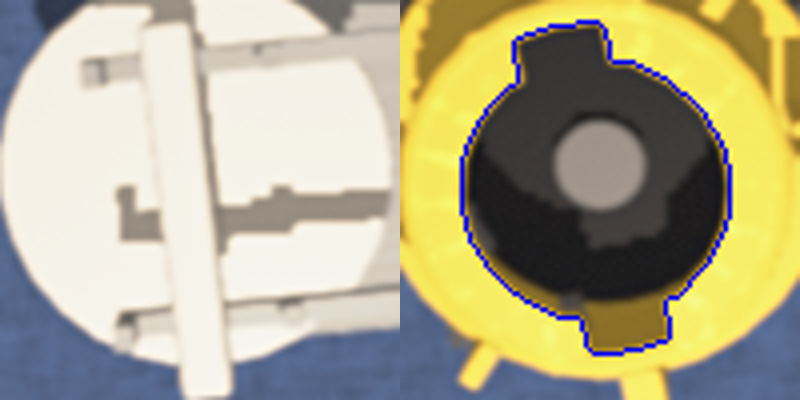

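The crop shows the mouth outline traced cleanly, including both notches, and the bar's top face from about (236,103.5) to (246,197.5).

Run:
```python
from m import *
c,J=load("w1")
g=cv2.cvtColor(J,cv2.COLOR_BGR2GRAY)
print(g[190:206,245],g[98:112,236])
a,b=[onz(c,p,.146) for p in((236.2,110),(245.7,190))]
v=a-b;print("bar axis deg",np.degrees(np.arctan2(v[1],v[0])),a,b)
for p in((235.5,103.5),(246.5,197.5)):print("end",onz(c,p,.146))
e=[onz(c,p,.146) for p in((235.5,103.5),(246.5,197.5))];print(np.linalg.norm(e[0]-e[1]),(e[0]+e[1])/2)
# post/prongs directions at z=.13 : prong edges
# notch axis from contour
c,I=load("w2")
hsv=cv2.cvtColor(I,cv2.COLOR_BGR2HSV)
M=((hsv[...,0]>18)&(hsv[...,0]<35)&(hsv[...,1]>120)&(hsv[...,2]>190)).astype(np.uint8)
M[:,:150]=0;M[235:]=0;M[:,340:]=0
cs,hi=cv2.findContours(M,cv2.RETR_CCOMP,cv2.CHAIN_APPROX_NONE)
k=max((i for i in range(len(cs)) if hi[0][i][3]>=0),key=lambda i:cv2.contourArea(cs[i]))
P=np.array([onz(c,p,.12)[:2] for p in cs[k][:,0].astype(float)])-[0.53187,-0.16455]
rr=np.hypot(*P.T);aa=np.degrees(np.arctan2(P[:,1],P[:,0]))%180
s=(rr>.036)&(rr<.041);t=rr>.0415
lo=aa[s&(aa<99)];hi_=aa[s&(aa>99)];print(lo,hi_,(lo.mean()+hi_.mean())/2,(aa[t].min()+aa[t].max())/2)
```

```text
[244 244 244 244 244 245 243 208 135 103 103 103 102 102 101 104] [146 146 145 143 143 169 218 238 241 240 240 240 240 240]
bar axis deg 92.44917417702474 [0.53860567 0.2190137  0.146     ] [0.54176067 0.14525086 0.146     ]
end [0.53843171 0.22453052 0.146     ]
end [0.54199654 0.13773711 0.146     ]
0.08686658372803932 [0.54021413 0.18113382 0.146     ]
[84.09208403 84.00306865 83.90950708 82.36529382 82.22302785 82.07293354
 84.24455652 84.15260054 84.05556577 83.9530201  82.23250348] [117.44320539 118.00352223 117.21127508 116.45587522 115.73505558
 119.01383502 118.20370531 118.70101244 117.94348873 117.21878128
 116.52502037] 100.44358809276284 100.67579503755789
```

>>> jog_arm([
  [[0,0.15,-0.04,0,0,0.03],[0,0.15,-0.04,0,0,0.03],[0,0.15,-0.04,0,0,0.03],[0,0.15,-0.04,0,0,0.03],[0,0.15,-0.04,0,0,0.03]],
])

```text
time_s: 2.58
tcp_pos: [0.5442, 0.04, 0.2516]
orientation: [[0.049, -0.011, 0.999], [-0.999, 0.006, 0.05], [-0.007, -1.0, -0.011]]
contact_force: [0.7, -0.4, 0.5]
grip_width: 0.0854
```

>>> jog_arm([
  [[0,0.15,-0.04,0,0,0],[0,0.15,-0.04,0,0,0],[0,0.15,-0.04,0,0,0],[0,0.15,-0.04,-0.01,-0.028,0],[0,0,0,0,0,0]],
])

```text
time_s: 3.0
tcp_pos: [0.5356, 0.2095, 0.2092]
orientation: [[0.072, 0.001, 0.997], [-0.997, 0.005, 0.072], [-0.005, -1.0, 0.002]]
contact_force: [-0.5, -0.6, 0.2]
grip_width: 0.0853
```

```bash
cat > st.py <<'E'
from h import *
import sys
# args: target grasp point x y z, tool-x azimuth deg
t=np.array(list(map(float,sys.argv[1:4])));az=np.radians(float(sys.argv[4]))
o=r.get_obs();R=np.array(o["orientation"]);y=np.array([0,0,-1.]);x=np.array([np.cos(az),np.sin(az),0])
Rt=np.c_[x,y,np.cross(x,y)]
w=cv2.Rodrigues(Rt@R.T)[0].ravel();p=o["tcp_pos"]
tt=t-[0,0,r.grasp_offset]
print("t",round(o["time_s"],2),"tcp",p.round(4),"w",o["grip_width"].round(4),"F",o["contact_force"].round(2),"M",o["ft_torque"].round(2))
print("dpos mm",((tt-p)*1e3).round(1),"norm",((tt-p)/.25).round(3),"rot deg",np.degrees(w).round(2),"norm",(np.degrees(w)/30).round(3))
E
python3 st.py .5402 .181 .138 -87.5
```

```text
Traceback (most recent call last):
  File "st.py", line 9, in <module>
    print("t",round(o["time_s"],2),"tcp",p.round(4),"w",o["grip_width"].round(4),"F",o["contact_force"].round(2),"M",o["ft_torque"].round(2))
                                                        ^^^^^^^^^^^^^^^^^^^^^
AttributeError: 'float' object has no attribute 'round'
```

```bash
sed -i 's/o\["grip_width"\].round(4)/round(o["grip_width"],4)/' st.py; python3 st.py .5402 .181 .138 -87.5
```

```text
t 3.0 tcp [0.5356 0.2095 0.2092] w 0.0853 F [-0.53 -0.57  0.19] M [0.02 0.09 0.05]
dpos mm [  4.6 -28.5 -89.9] norm [ 0.018 -0.114 -0.36 ] rot deg [-0.27  0.07 -1.63] norm [-0.009  0.002 -0.054]
```

>>> jog_arm([
  [[0.018,-0.114,0,-0.009,0,-0.054],[0,0,0,0,0,0]],
])

```text
time_s: 3.17
tcp_pos: [0.5368, 0.1876, 0.2082]
orientation: [[0.056, -0.001, 0.998], [-0.998, 0.0, 0.056], [-0.0, -1.0, -0.001]]
contact_force: [0.2, 0.1, 0.0]
grip_width: 0.0851
```

```bash
python3 st.py .5402 .181 .138 -87.5
python3 - <<'E'
from h import *
c=cam("wrist");np.savez("pics/w3.npz",R=c[1],o=c[2])
I=eyes.capture("wrist")[:,:,::-1].copy();cv2.imwrite("pics/w3.png",I)
f=lambda s:proj(c,(.5402-.0436*s*.044,.181+.044*s,.146))
print(f(1),f(-1))
for s in(1,-1):cv2.drawMarker(I,tuple(f(s).astype(int)),(0,0,255),0,12)
cv2.imwrite("pics/w3m.png",I)
E
```

```text
t 3.17 tcp [0.5368 0.1876 0.2082] w 0.0851 F [0.21 0.08 0.03] M [ 0.02 -0.01  0.05]
dpos mm [  3.4  -6.6 -88.9] norm [ 0.014 -0.027 -0.356] rot deg [-0.01 -0.06 -0.71] norm [-0.    -0.002 -0.024]
[261.98365852 152.13063093] [259.6473094  275.88598425]
```

View pics/w3m.png

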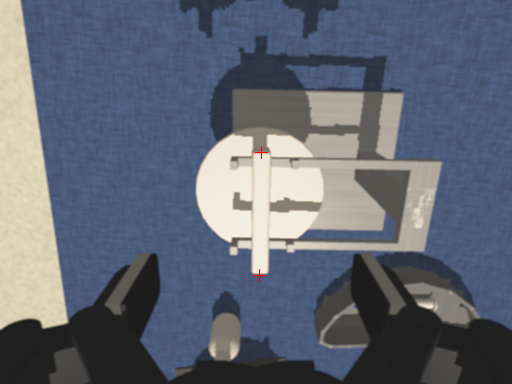

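The predicted bar ends, marked at (262,152) and (260,276), lie on the actual ends to within about 2 px. I'm descending.

>>> jog_arm([
  [[0.014,-0.026,-0.08,0,0,-0.024],[0,0,-0.08,0,0,0],[0,0,-0.08,0,0,0],[0,0,-0.06,0,0,0],[0,0,0,0,0,0]],
])

```text
time_s: 3.63
tcp_pos: [0.5374, 0.1889, 0.1346]
orientation: [[0.054, 0.005, 0.999], [-0.999, 0.007, 0.054], [-0.007, -1.0, 0.005]]
contact_force: [-1.2, 0.1, 1.0]
grip_width: 0.0854
```

```bash
python3 st.py .5402 .181 .138 -87.5
```

```text
t 3.63 tcp [0.5374 0.1889 0.1346] w 0.0854 F [-1.16  0.1   1.  ] M [-0.    0.03 -0.03]
dpos mm [  2.8  -7.9 -15.3] norm [ 0.011 -0.032 -0.061] rot deg [-0.39  0.27 -0.57] norm [-0.013  0.009 -0.019]
```

>>> jog_arm([
  [[0.011,-0.032,-0.06,-0.013,0.009,-0.019],[0.005,-0.016,-0.02,0,0,-0.01],[0,0,0,0,0,0]],
])

```text
time_s: 3.88
tcp_pos: [0.5413, 0.1778, 0.115]
orientation: [[0.04, 0.002, 0.999], [-0.999, 0.0, 0.04], [-0.0, -1.0, 0.002]]
contact_force: [-0.2, 0.0, -0.8]
grip_width: 0.0858
```

```bash
python3 st.py .5402 .181 .138 -87.5
```

```text
t 3.88 tcp [0.5413 0.1778 0.115 ] w 0.0858 F [-0.18  0.04 -0.77] M [-0.02  0.   -0.03]
dpos mm [-1.1  3.2  4.3] norm [-0.004  0.013  0.017] rot deg [-0.02  0.09  0.2 ] norm [-0.001  0.003  0.007]
```

>>> jog_arm([
  [[-0.004,0.013,0.017,0,0,0.007],[0,0,0,0,0,0],[0,0,0,0,0,0]],
])

```text
time_s: 4.13
tcp_pos: [0.541, 0.1812, 0.1212]
orientation: [[0.043, 0.003, 0.999], [-0.999, 0.001, 0.043], [-0.001, -1.0, 0.003]]
contact_force: [-0.3, -0.5, 0.3]
grip_width: 0.0851
```

>>> jog_arm([
  [[0,0,0,0,0,0],[0,0,0,0,0,0],[0,0,0,0,0,0],[0,0,0,0,0,0],[0,0,0,0,0,0]],
], grip=0, force=60)

```text
time_s: 4.55
tcp_pos: [0.542, 0.1818, 0.1237]
orientation: [[0.044, 0.007, 0.999], [-0.999, 0.002, 0.044], [-0.002, -1.0, 0.008]]
contact_force: [0.1, 0.1, 0.4]
grip_width: 0.0257
```

>>> jog_arm([
  [[0,0,0,0,0,0],[0,0,0,0,0,0],[0,0,0,0,0,0],[0,0,0,0,0,0],[0,0,0,0,0,0]],
])

```text
time_s: 4.97
tcp_pos: [0.542, 0.1819, 0.124]
orientation: [[0.044, 0.008, 0.999], [-0.999, 0.002, 0.044], [-0.002, -1.0, 0.008]]
contact_force: [-0.4, -0.4, 0.7]
grip_width: 0.0107
```

```bash
python3 st.py .5402 .181 .138 -87.5
```

```text
t 4.97 tcp [0.542  0.1819 0.124 ] w 0.0107 F [-0.38 -0.43  0.67] M [ 0.04 -0.02 -0.01]
dpos mm [-1.8 -0.9 -4.7] norm [-0.007 -0.003 -0.019] rot deg [-0.14  0.44 -0.  ] norm [-0.005  0.015 -0.   ]
```

>>> jog_arm([
  [[0,0,0.03,0,0.005,0],[0,0,0.03,0,0.005,0]],
])

```text
time_s: 5.13
tcp_pos: [0.5408, 0.1815, 0.1375]
orientation: [[0.044, -0.002, 0.999], [-0.999, 0.001, 0.044], [-0.001, -1.0, -0.002]]
contact_force: [0.3, -0.0, -0.8]
grip_width: 0.0107
```

```bash
python3 st.py .5402 .181 .1627 -87.5
```

```text
t 5.13 tcp [0.5408 0.1815 0.1375] w 0.0107 F [ 0.33 -0.04 -0.82] M [-0.04 -0.05  0.06]
dpos mm [-0.6 -0.5  6.5] norm [-0.002 -0.002  0.026] rot deg [-0.07 -0.13 -0.  ] norm [-0.002 -0.004 -0.   ]
```

>>> jog_arm([
  [[0,0,0.016,0,-0.004,0],[0,0,0,0,0,0]],
])

```text
time_s: 5.3
tcp_pos: [0.5415, 0.1817, 0.1439]
orientation: [[0.044, 0.002, 0.999], [-0.999, 0.002, 0.044], [-0.002, -1.0, 0.002]]
contact_force: [0.5, -0.4, -1.0]
grip_width: 0.0107
```

```bash
python3 st.py .5402 .181 .1627 -87.5
```

```text
t 5.3 tcp [0.5415 0.1817 0.1439] w 0.0107 F [ 0.5  -0.37 -1.04] M [-0.01  0.01 -0.02]
dpos mm [-1.3 -0.7  0.1] norm [-0.005 -0.003  0.   ] rot deg [-0.11  0.12  0.  ] norm [-0.004  0.004  0.   ]
```

>>> jog_arm([
  [[-0.06,-0.003,0,0,0,0],[-0.08,-0.004,0,0,0,0]],
])

```text
time_s: 5.47
tcp_pos: [0.508, 0.1797, 0.1445]
orientation: [[0.042, 0.004, 0.999], [-0.999, 0.002, 0.042], [-0.002, -1.0, 0.004]]
contact_force: [0.3, 0.3, -0.7]
grip_width: 0.0108
```

```bash
python3 st.py .4302 .1765 .1627 -87.5
```

```text
t 5.47 tcp [0.508  0.1797 0.1445] w 0.0108 F [ 0.3   0.26 -0.66] M [-0.   -0.03  0.07]
dpos mm [-77.8  -3.2  -0.5] norm [-0.311 -0.013 -0.002] rot deg [-0.13  0.25  0.07] norm [-0.004  0.008  0.002]
```

>>> jog_arm([
  [[-0.1,-0.004,0,0,0,0],[-0.1,-0.004,0,0,0,0],[-0.1,-0.004,0,0,0,0],[0,0,0.06,0,0,0],[0,0,0.06,0,0,0]],
])

```text
time_s: 5.88
tcp_pos: [0.4242, 0.1752, 0.1702]
orientation: [[0.043, -0.005, 0.999], [-0.999, -0.001, 0.043], [0.0, -1.0, -0.005]]
contact_force: [0.3, 0.1, -0.3]
grip_width: 0.0104
```

```bash
python3 st.py .5319 -.1646 .24 -79.5
python3 - <<'E'
from h import *
print(r.get_obs()["joint_positions"])
E
```

```text
t 5.88 tcp [0.4242 0.1752 0.1702] w 0.0104 F [ 0.29  0.06 -0.28] M [-0.   -0.06 -0.05]
dpos mm [ 107.7 -339.8   51.1] norm [ 0.431 -1.359  0.205] rot deg [ 0.06 -0.3   8.05] norm [ 0.002 -0.01   0.268]
[ 1.78005833e+01 -6.03860641e+00  9.61070329e+01  5.68025923e-02
  9.02340504e+01  1.53504514e+01]
```

>>> jog_arm([
  [[0,0,0.1,0,0,0.02],[0,-0.06,0.1,0,0,0.02],[0.04,-0.13,0.02,0,0,0.03],[0.045,-0.13,0,0,0,0.03],[0.045,-0.13,0,0,0,0.03]],
])

```text
time_s: 6.3
tcp_pos: [0.455, 0.064, 0.2321]
orientation: [[0.125, 0.001, 0.992], [-0.992, 0.001, 0.125], [-0.001, -1.0, 0.001]]
contact_force: [0.6, 0.8, -1.7]
grip_width: 0.011
```

>>> jog_arm([
  [[0.045,-0.13,0,0,0,0.03],[0.045,-0.13,0,0,0,0.03],[0.045,-0.13,0,0,0,0.03],[0.045,-0.13,0,0,0,0.03],[0.04,-0.1,0,0,0,0.03]],
])

```text
time_s: 6.72
tcp_pos: [0.5113, -0.0999, 0.2345]
orientation: [[0.206, 0.006, 0.978], [-0.978, 0.001, 0.206], [0.001, -1.0, 0.006]]
contact_force: [0.1, 0.0, -2.2]
grip_width: 0.0111
```

>>> jog_arm([
  [[0.04,-0.1,0,0,0,0],[0,0,0,0,0,0]],
])

```text
time_s: 6.88
tcp_pos: [0.5221, -0.1308, 0.234]
orientation: [[0.202, 0.006, 0.979], [-0.979, -0.001, 0.202], [0.002, -1.0, 0.006]]
contact_force: [0.1, 0.1, -1.6]
grip_width: 0.0107
```

```bash
python3 st.py .5319 -.1646 .24 -79.5
```

```text
t 6.88 tcp [ 0.5221 -0.1308  0.234 ] w 0.0107 F [ 0.06  0.13 -1.57] M [-0.02 -0.11 -0.04]
dpos mm [  9.8 -33.8 -12.7] norm [ 0.039 -0.135 -0.051] rot deg [ 0.05  0.35 -1.18] norm [ 0.002  0.012 -0.039]
```

>>> jog_arm([
  [[0.039,-0.13,-0.04,0,0.01,-0.039],[0,0,0,0,0,0]],
])

```text
time_s: 7.05
tcp_pos: [0.5322, -0.1654, 0.2234]
orientation: [[0.18, 0.0, 0.984], [-0.984, -0.001, 0.18], [0.001, -1.0, 0.0]]
contact_force: [0.5, -0.2, -1.6]
grip_width: 0.0114
```

```bash
python3 st.py .5319 -.1646 .23 -79.5;python3 - <<'E'
from h import *
c=cam("wrist");np.savez("pics/w4.npz",R=c[1],o=c[2])
I=eyes.capture("wrist")[:,:,::-1].copy();cv2.imwrite("pics/w4.png",I)
o=r.get_obs();R=np.array(o["orientation"])
g=o["tcp_pos"]-R[:,1]*r.grasp_offset; top=g+[0,0,.0033]
for s in(1,-1):
    q=proj(c,top+R[:,0]*.044*s);print(s,q);cv2.drawMarker(I,tuple(q.astype(int)),(0,0,255),0,12)
S=eyes.capture("scene")[:,:,::-1];D=eyes.capture("side")[:,:,::-1]
cv2.imwrite("pics/s4.png",S);cv2.imwrite("pics/d4.png",D)
cr=lambda I,x,y:cv2.resize(I[y:y+100,x:x+100],(300,300),interpolation=cv2.INTER_CUBIC)
W=cv2.resize(I[60:360,100:412],(312,300))
cv2.imwrite("pics/z4.png",np.hstack([cv2.resize(I[84:384,130:330],(200,300)),cr(S,125,90),cr(D,210,170)]))
cv2.imwrite("pics/w4m.png",I)
E
```

```text
t 7.05 tcp [ 0.5322 -0.1654  0.2234] w 0.0114 F [ 0.47 -0.22 -1.6 ] M [ 0.01 -0.01 -0.  ]
dpos mm [ -0.3   0.8 -12.1] norm [-0.001  0.003 -0.048] rot deg [0.04 0.03 0.11] norm [0.001 0.001 0.004]
1 [258.00349204 365.95991256]
-1 [258.08492363 177.18389498]
```

View pics/w4m.png

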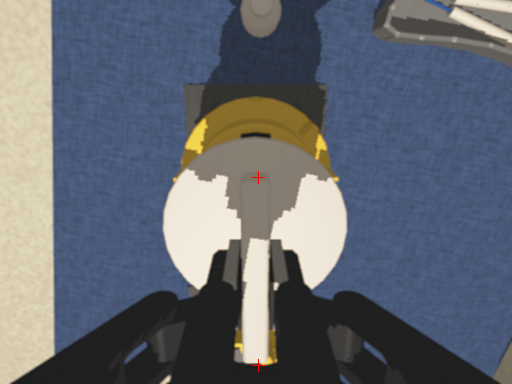

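The held bar sits at columns 245–270, within about 1 px (0.5 mm) of the markers. The grasp is centred and the bar lines up with the dark notch at (256,135). I'm descending to just above the rim.

>>> jog_arm([
  [[0,0.003,-0.08,0,0,0],[0,0,-0.07,0,0,0],[0,0,0,0,0,0]],
])

```text
time_s: 7.45
tcp_pos: [0.5333, -0.1579, 0.1917]
orientation: [[0.188, 0.011, 0.982], [-0.982, -0.001, 0.188], [0.003, -1.0, 0.011]]
contact_force: [0.5, 0.6, -2.1]
grip_width: 0.0107
```

```bash
python3 st.py .532 -.1645 .1747 -79.5
```

```text
t 7.45 tcp [ 0.5333 -0.1579  0.1917] w 0.0107 F [ 0.54  0.56 -2.09] M [0.01 0.03 0.08]
dpos mm [ -1.3  -6.6 -35.7] norm [-0.005 -0.027 -0.143] rot deg [ 0.08  0.63 -0.36] norm [ 0.003  0.021 -0.012]
```

>>> jog_arm([
  [[-0.004,-0.022,-0.02,0.003,0.018,-0.01],[0,0,0,0,0,0],[0,0,0,0,0,0]],
])

```text
time_s: 7.7
tcp_pos: [0.5325, -0.1619, 0.1893]
orientation: [[0.186, 0.004, 0.983], [-0.983, -0.0, 0.186], [0.001, -1.0, 0.003]]
contact_force: [0.5, -0.5, -1.2]
grip_width: 0.0107
```

```bash
python3 st.py .532 -.1645 .1747 -79.5
```

```text
t 7.7 tcp [ 0.5325 -0.1619  0.1893] w 0.0107 F [ 0.54 -0.52 -1.16] M [-0.04  0.   -0.  ]
dpos mm [ -0.5  -2.6 -33.3] norm [-0.002 -0.011 -0.133] rot deg [ 0.03  0.2  -0.21] norm [ 0.001  0.007 -0.007]
```

>>> jog_arm([
  [[-0.002,-0.012,-0.03,0,0.006,-0.007],[0,-0.002,-0.025,0,0,0],[0,0,0,0,0,0]],
])

```text
time_s: 7.95
tcp_pos: [0.5329, -0.1658, 0.1769]
orientation: [[0.182, 0.004, 0.983], [-0.983, -0.002, 0.182], [0.003, -1.0, 0.004]]
contact_force: [-0.6, 0.2, -2.4]
grip_width: 0.0111
```

```bash
python3 st.py .532 -.1645 .1747 -79.5
```

```text
t 7.95 tcp [ 0.5329 -0.1658  0.1769] w 0.0111 F [-0.64  0.18 -2.43] M [ 0.03 -0.   -0.01]
dpos mm [ -0.9   1.3 -20.9] norm [-0.004  0.005 -0.084] rot deg [0.11 0.23 0.  ] norm [0.004 0.008 0.   ]
```

>>> jog_arm([
  [[-0.003,0.004,-0.025,0.004,0.008,0],[-0.001,0.001,-0.025,0,0.004,0],[0,0,-0.01,0,0,0]],
])

```text
time_s: 8.2
tcp_pos: [0.532, -0.1647, 0.1612]
orientation: [[0.182, -0.002, 0.983], [-0.983, -0.0, 0.182], [-0.0, -1.0, -0.002]]
contact_force: [0.2, 0.0, -0.9]
grip_width: 0.0105
```

```bash
python3 st.py .532 -.1645 .1747 -79.5
```

```text
t 8.2 tcp [ 0.532  -0.1647  0.1612] w 0.0105 F [ 0.18  0.03 -0.87] M [ 0.01 -0.01  0.04]
dpos mm [ 0.   0.2 -5.2] norm [ 0.     0.001 -0.021] rot deg [ 0.   -0.1   0.02] norm [ 0.    -0.003  0.001]
```

It is inside by about 11 mm with no contact force, so the lugs are in the notches. I'm seating it now.

>>> jog_arm([
  [[0,0,-0.016,0,-0.003,0],[0,0,-0.01,0,0,0],[0,0,-0.01,0,0,0]],
])

```text
time_s: 8.45
tcp_pos: [0.5322, -0.1648, 0.1559]
orientation: [[0.182, 0.002, 0.983], [-0.983, -0.001, 0.182], [0.002, -1.0, 0.002]]
contact_force: [-10.0, 3.9, 19.1]
grip_width: 0.0107
```

```bash
python3 st.py .532 -.1645 .1747 -79.5
```

```text
t 8.45 tcp [ 0.5322 -0.1648  0.1559] w 0.0107 F [-10.     3.89  19.09] M [0.78 1.71 0.04]
dpos mm [-0.2  0.3  0.1] norm [-0.001  0.001  0.   ] rot deg [0.07 0.12 0.02] norm [0.002 0.004 0.001]
```

>>> jog_arm([
  [[-0.002,0.001,0,0,0,0],[0,0,-0.001,0,0,0],[0,0,-0.001,0,0,0]],
])

```text
time_s: 8.7
tcp_pos: [0.532, -0.1646, 0.1565]
orientation: [[0.182, 0.004, 0.983], [-0.983, -0.002, 0.182], [0.003, -1.0, 0.004]]
contact_force: [-0.2, 1.0, -1.7]
grip_width: 0.0109
```

```bash
python3 st.py .532 -.1645 .1747 -79.5
```

```text
t 8.7 tcp [ 0.532  -0.1646  0.1565] w 0.0109 F [-0.16  0.96 -1.74] M [ 0.05  0.04 -0.  ]
dpos mm [ 0.   0.1 -0.5] norm [ 0.     0.001 -0.002] rot deg [0.11 0.25 0.01] norm [0.004 0.008 0.   ]
```

>>> jog_arm([
  [[0,0,-0.002,0.003,0.006,-0.1],[0,0,0,0,0,-0.1],[0,0,0,0,0,-0.1],[0,0,0,0,0,-0.1],[0,0,0,0,0,-0.1]],
])

```text
time_s: 9.12
tcp_pos: [0.5326, -0.1644, 0.156]
orientation: [[-0.087, 0.002, 0.996], [-0.996, -0.0, -0.087], [0.0, -1.0, 0.002]]
contact_force: [-1.3, 0.3, 2.1]
grip_width: 0.0104
```

```bash
python3 st.py .532 -.1645 .1747 -124.5
```

```text
t 9.12 tcp [ 0.5326 -0.1644  0.156 ] w 0.0104 F [-1.29  0.33  2.09] M [0.22 0.24 0.17]
dpos mm [-0.6 -0.1  0. ] norm [-0.002 -0.     0.   ] rot deg [  0.06   0.13 -29.48] norm [ 0.002  0.004 -0.983]
```

Turning freely, with about 0.17 N m of spring torque. Continuing.

>>> jog_arm([
  [[-0.002,0,0,0,0.004,-0.14],[0,0,0,0,0,-0.14],[0,0,0,0,0,-0.14],[0,0,0,0,0,-0.14],[0,0,0,0,0,-0.14]],
])

```text
time_s: 9.53
tcp_pos: [0.5329, -0.164, 0.156]
orientation: [[-0.453, 0.002, 0.892], [-0.892, -0.0, -0.453], [-0.001, -1.0, 0.002]]
contact_force: [-1.5, 0.4, 2.0]
grip_width: 0.0108
```

```bash
python3 st.py .532 -.1645 .1747 -124.5
```

```text
t 9.53 tcp [ 0.5329 -0.164   0.156 ] w 0.0108 F [-1.54  0.35  2.05] M [0.14 0.08 0.19]
dpos mm [-0.9 -0.5 -0. ] norm [-0.003 -0.002 -0.   ] rot deg [ 0.03  0.11 -7.58] norm [ 0.001  0.004 -0.253]
```

>>> jog_arm([
  [[-0.002,-0.001,0,0,0.004,-0.13],[-0.001,0,0,0,0,-0.05],[0,0,0,0,0,0],[0,0,0,0,0,0]],
])

```text
time_s: 9.87
tcp_pos: [0.5329, -0.164, 0.156]
orientation: [[-0.54, 0.002, 0.841], [-0.841, -0.0, -0.54], [-0.001, -1.0, 0.002]]
contact_force: [-1.0, 0.0, 1.5]
grip_width: 0.0108
```

```bash
python3 st.py .532 -.1645 .1747 -124.5
```

```text
t 9.87 tcp [ 0.5329 -0.164   0.156 ] w 0.0108 F [-1.03  0.01  1.54] M [0.06 0.19 0.09]
dpos mm [-0.9 -0.5  0. ] norm [-0.004 -0.002  0.   ] rot deg [ 0.03  0.1  -1.8 ] norm [ 0.001  0.003 -0.06 ]
```

>>> jog_arm([
  [[0,0,0,0,0,-0.05],[0,0,0,0,0,0],[0,0,0,0,0,0]],
])

```text
time_s: 10.12
tcp_pos: [0.533, -0.164, 0.156]
orientation: [[-0.56, 0.002, 0.829], [-0.829, -0.001, -0.56], [-0.001, -1.0, 0.002]]
contact_force: [-1.2, 0.3, 2.3]
grip_width: 0.0107
```

```bash
python3 st.py .532 -.1645 .1747 -124.5;python3 - <<'E'
from h import *
I=eyes.capture("wrist")[:,:,::-1].copy()
S=eyes.capture("scene")[:,:,::-1];D=eyes.capture("side")[:,:,::-1]
cr=lambda I,x,y:cv2.resize(I[y:y+75,x:x+100],(400,300),interpolation=cv2.INTER_CUBIC)
cv2.imwrite("pics/z5.png",np.vstack([np.hstack([cr(S,130,130),cr(D,215,200)]),np.hstack([cv2.resize(I,(400,300)),cv2.resize(S,(400,300))])]))
E
```

```text
t 10.12 tcp [ 0.533 -0.164  0.156] w 0.0107 F [-1.18  0.26  2.32] M [0.09 0.1  0.06]
dpos mm [-1.  -0.5  0. ] norm [-0.004 -0.002  0.   ] rot deg [ 0.03  0.1  -0.46] norm [ 0.001  0.003 -0.015]
```

View pics/z5.png

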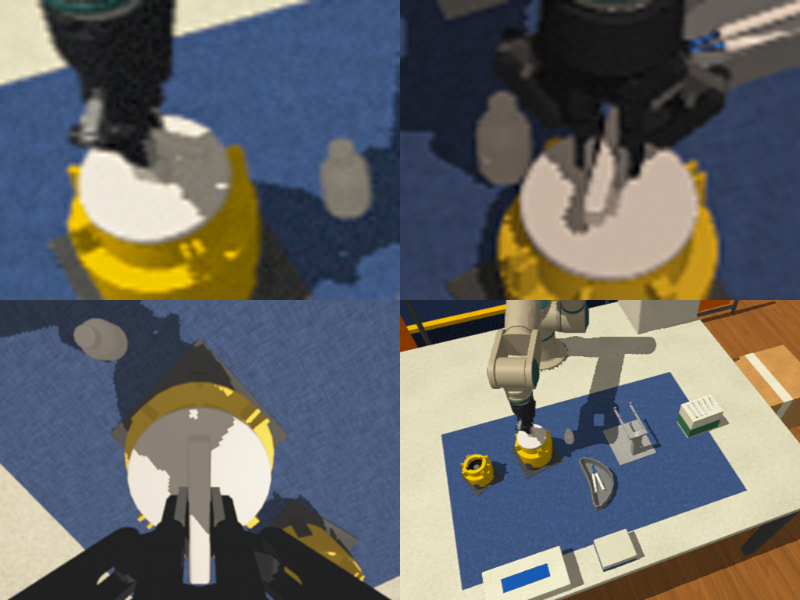

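In the last picture the lid lies flat on the rim. The bar is still square in the jaws (wrist view columns 190–211 of 400), so it did not slip, and the bottle, dish and carton are still in place. Handing in now.

```bash
python3 -c "
from h import *
workorder.sign_off()"; python3 st.py .532 -.1645 .1747 -124.5
```

```text
the job is handed in; nothing more can be done
the job is handed in; nothing more can be done
```

The lid is off the hanger, fully down on the yellow container's rim with its lugs through the notches, and twisted about 44.5° clockwise. I handed the job in with the arm still gripping the handle and holding it there.

Last checks, at 10.1 s of the 54 s allowed:

| Check | Measured | Wanted |
|---|---|---|
| Tool centre from measured mouth centre | about 1.1 mm | bar centre under 6 mm |
| Bar centre above the rim (from tool height) | about 50 mm | 46 to 54 mm |
| Tool tilt | about 0.1° | lid under 0.10 rad (about 5.7°) |
| Twist clockwise (from tool angle) | about 44.5° | 45° ± 12° |
| Jaw opening on the bar | 10.7 mm | holding, no slip seen |

- **Ring reading:** it can't be seen directly. From the turn it should be about 0.68 rad.
- **Bystanders:** in the last picture the dish, carton and bottle looked unmoved. I judged that by eye and did not measure it.
- **Disagreements:**
  - Two-view triangulation put the hanging bar's top at 132 mm high, against 146 mm expected. I trusted the wrist camera instead, and the grasp and seating matched it.
  - The bar was gripped about 5 mm above its centre because the arm crept upward while the fingers closed.
  - Side force reached about 10 N, along with 19 N downward, for a moment while seating. I relaxed it before twisting.

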